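# File the slide case in the specimen drawer by feel

## Robot

A 7-joint arm with a two-finger parallel gripper is mounted at the origin on the work surface. World frame = base frame: x ahead of the robot, y to its left, z up, the work surface at z = 0. Lengths are in m, angles in rad, forces in N, time in s.
With the tool pointing down it reaches from about 0.4 to 0.925 m from the base axis. Payload 4.1 kg.
Tool frame: the origin (TCP) lies on the centre line of the jaws, within the pads' length; the fingertips stand finger_overhang ahead of it and the grasp point (between the pads) lies 11 mm behind it (finger_overhang is the distance from the TCP to the fingertips, in m); z points along the fingers, y is the line along which they close (so a half turn about z gives the same grasp; the last joint's range is limited). The gripper opens to 85 mm and grips with 20 to 120 N. Pads are 22 mm wide; open, the fingers measure 114 mm over their backs; the gripper's body (76 mm by 85 mm) begins 54 mm behind the grasp point. The pads swing forward as they close: fully open they stand 13 mm farther back than shut.
Start: joints at [1.156, 0.398, 0.045, 1.537, -0.019, 1.207, -0.051], TCP at [0.202, -0.618, 0.239] pointing down, gripper open.
Joint ranges: [-2.82, 2.82], [-0.49, 2.23], [-1.37, 1.46], [0, 2.46], [-1.36, 4.5], [0.23, 2], [-2.94, 2.94]. Speed limits (rad/s): [2.57, 2.57, 3.14, 3.14, 3.14, 3.14, 3.14].

## Interface

Orientations are given as a unit quaternion [x, y, z, w].
In Python, from cell import * gives the robot as it stands. The module is installed in compiled form; this text tells all that it offers.
- The arm moves only by the tool play_rows, never from a script. Its argument "plan" is a list of rows, each an object of numbers: "claw": the opening, from 0 (shut) to 1 (fully open); "x", "y", "z": the shift along the tool's x, y, z scaled (see below); "yaw": the turn about the tool's z scaled (see below). In form: [{"claw": .., "x": .., "y": .., "z": .., "yaw": ..}, ...]. A call has 1 to 10 rows; each row is the pose to reach, as a shift and turn from the pose commanded when the call began, along the tool's axes at that moment; what a row does not reach only later rows make up. The controller multiplies each number of a shift by 0.12 m and each number of a turn by 60 degrees. A row lasts 1/10 s, in which the tool goes at most 50 mm and 8.59 degrees, less where a joint would pass 70% of its speed; a pose out of reach is approached as far as the arm can. A call with a number of a shift or a turn outside -1 to 1 is refused whole. A call with a gripper value outside its range is refused whole. The fingers move at their own pace and stop on an object; "grip_force" is the grip in N (left out, the last holds). Time passes only in rows, so rows that repeat a pose let the fingers close. It gives the time, the measured TCP pose, the force, the opening and the grip force at its end, in the units of the state.
- sense(): the state, without advancing time (a new reading comes with each control period).
- grab_frame(name): name is "scene" or "top"; returns a dict with "image" (420x560x3 uint8, blue, green, red), "vertical_fov" (degrees; the focal length in pixels is half the picture's height over the tangent of half this angle, whatever the lens; pixels are square), "cx", "cy" (the principal point, pixels), "camera_from_world" (4x4, takes a point from world to camera coordinates). Camera axes: x right, y down, z forward; pixel columns grow to the right and rows downward; lengths in m; the calibration is good to about 2 mm. A picture is of the moment at which its call begins. There is no depth.
- hand_in(): hands the job in; it is judged then, once.
The state is a dict: "t": time; "joints": joint angles; "joint_velocities": joint speeds; "tau": joint torques, N m; "ee_pos": TCP position; "tool_rot": TCP orientation; "contact_force": force on the tool from outside, world axes, zero at the start; "torque": the same for the moment, N m; "gripper_width": opening from 0.0 (shut) to 1.0 (fully open); "grasp_force": force on a finger pad.
Only numpy, scipy, OpenCV 4.12 (cv2) and the standard library are available. Lean on these libraries where they do the work, as an engineer would, in place of code of your own. Each camera call takes 0.05 s, during which the arm holds its last target. There are 200 camera calls.

## Task

Put the long grey slide case away in the partly open top drawer of the specimen cabinet, lying flat on its base on the floor of whichever lane has room for it, then slide the drawer fully shut. One of the two lanes is still taken by an old box at the back, tucked away under the cabinet top, so find the free one by feel; do not drop or force the case, it holds glass, and leave the foil tray, petri dish and jar where they are.

Things in the scene. Friction and masses are not known exactly. Their poses are not given: they have to be found in the camera images.
- case: Slide case: closed rigid plain grey plastic box, 135 mm long (its x axis), 36 wide (y), 25 high (z), 0.1 to 0.2 kg, lying flat on the bench left or right of the cabinet, long axis within about 25 degrees of straight ahead. Origin: centre of its underside. Both ends are alike.
- cabinet: White bench-top cabinet, fixed, 225 mm deep (x), 238 wide (y), 134 high; two grey fronts face the robot, the lower one fixed. Origin: centre of its underside; x points from front to back. The top board's front edge lies at x = -0.0995 in this frame, its underside at z = 0.122, its top at z = 0.134.
- drawer (a joint): How far the top drawer stands open, m: 0 = fully shut at its stop; starts at 0.096 to 0.107, stops at 0.110. Slides along the cabinet's x axis with about 6 N dry friction and stays where left. Open length in front of the top board (about joint value - 1 mm) is shorter than the case, so the case must go in nose-down at about 20 degrees, nose first under the top board.
- lane_left (a point): Left (+y) lane: point on the drawer floor, mid-width of the lane, at the inner face of the drawer front; moves with the drawer; x points to the drawer's back, z up. Floor is 70 mm above the bench. Each lane is 96 mm wide, 190 long. Front (14 mm thick), sides (4) and back rise 30 mm above the floor, the rib between lanes (6 thick) 24 mm. Clear height under the cabinet top: 52 mm above the floor.
- lane_right (a point): The same point in the right (-y) lane, 102 mm from lane_left. In one lane (unknown which) an old loose box, 64 long, 76 wide, 28 high, 0.2 kg, has its front face 111 to 127 mm behind this point: no room for the case. In the other only a loose spacer, 76 wide, 20 high, stands 163 to 178 mm behind this point: the case fits before it.
- drawer_pull (a point): Middle of the front face of the drawer's aluminium pull: a ledge 70 mm wide (y), 10 high, standing out 12 mm from the middle of the drawer front, centred 14 mm above the drawer floor. The drawer front is 234 mm wide, from 9 mm below to 30 mm above the floor. Pushing here along the point's +x slides the drawer shut.
- foil_tray: Bystander: rectangular foil tray with grey sediment, 144 x 110 x 37 mm, on the bench on the other side from the case. Origin: centre of its underside.
- petri_dish: Bystander: clear round petri dish with grains, 90 mm across, 15 mm high, on the bench to the right of the cabinet. Origin: centre of its underside.
- jar: Bystander: small capped sample jar, 44 mm across, 60 mm high, standing on the cabinet's top. Origin: centre of its underside.
Things that resemble listed ones, but are neither listed nor needed, are in the scene too. Several things look just like the case: the one meant starts farthest to the robot's left.

How it is judged:
By the outcome, as a careful person would: the job done as asked, in the order asked, and still so for the second after the job is handed in, with the robot touching nothing.
It also fails if it takes over 64 s, if anything falls off the work surface, if the arm or the gripper's body presses on something with over 40 N, if the wrist force passes 120 N, or if a joint passes its speed limit or range.

## Working session

There is one attempt and no reset: what is moved stays moved. The work goes in short steps, Python scripts to look and compute and a tool call to move; the robot and the scene stay as the last step left them, time stands still between calls to the robot, and variables do not carry over. Pictures are saved under pics/ and viewed, at most 11 in all, crops included, and the job is handed in when it is done.

Besides the shell and the picture viewer there is one more tool, called after ">>>" as name(argument=value, ...) on one line, values as JSON. play_rows: Moves the arm, as the interface text tells. Its arguments: {"type":"object","properties":{"plan":{"type":"array"},"grip_force":{"type":"number"}},"required":["plan"]}

```bash
mkdir -p pics; cat > h.py <<'E'
from cell import *
import numpy as np, cv2
from scipy.spatial.transform import Rotation as R
def ray(f,u,v):
    T=f["camera_from_world"];fl=f["image"].shape[0]/2/np.tan(np.radians(f["vertical_fov"]/2))
    d=np.array([(u-f["cx"])/fl,(v-f["cy"])/fl,1]);Rm=np.array(T)[:3,:3];t=np.array(T)[:3,3]
    return -Rm.T@t, Rm.T@d
def onz(f,u,v,z):
    o,d=ray(f,u,v);return o+d*(z-o[2])/d[2]
def proj(f,p):
    T=np.array(f["camera_from_world"]);fl=f["image"].shape[0]/2/np.tan(np.radians(f["vertical_fov"]/2))
    c=T[:3,:3]@np.array(p)+T[:3,3];return c[:2]/c[2]*fl+[f["cx"],f["cy"]]
E
python3 - <<'E'
from h import *
import pickle
fs={}
for n in("scene","top"):
    f=grab_frame(n);fs[n]=f;cv2.imwrite(f"pics/{n}0.png",f["image"])
    print(n,f["vertical_fov"],f["cx"],f["cy"],ray(f,280,210)[0].round(3))
pickle.dump(fs,open("f0.pkl","wb"))
s=sense();print({k:np.round(v,3) for k,v in s.items()})
import cell;print([x for x in dir(cell) if x[0]!='_'])
E
```

```text
scene 48.82158862806019 273.57775891873575 209.46984871405786 [0.936 0.708 1.125]
top 45.51260624715195 270.9779593319705 210.30612256453006 [ 0.339 -0.019  1.453]
{'t': np.float64(0.1), 'joints': array([ 1.156,  0.399,  0.045,  1.538, -0.019,  1.207, -0.051]), 'joint_velocities': array([-0.001, -0.002, -0.001, -0.002, -0.   , -0.001,  0.   ]), 'tau': array([ 4.0000e-03, -4.7626e+01,  1.3700e+00, -2.5495e+01,  1.2000e-02,
        5.0000e-03, -0.0000e+00]), 'ee_pos': array([ 0.202, -0.617,  0.238]), 'tool_rot': array([ 0.988,  0.157, -0.   , -0.001]), 'contact_force': array([ 0.093, -0.069, -0.183]), 'torque': array([0.031, 0.019, 0.013]), 'grasp_force': np.float64(0.0), 'gripper_width': np.float64(1.001)}
['PlanningError', 'finger_overhang', 'grab_frame', 'hand_in', 'sense']
```

View pics/scene0.png

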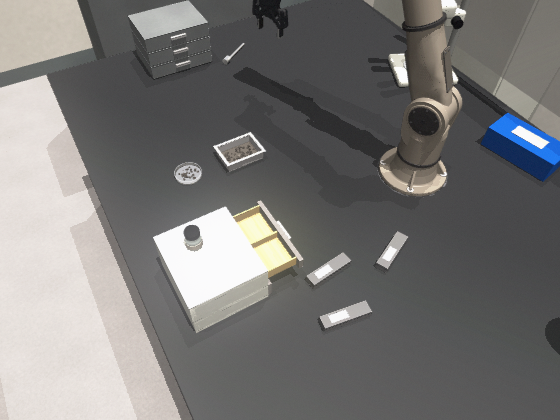

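View pics/top0.png

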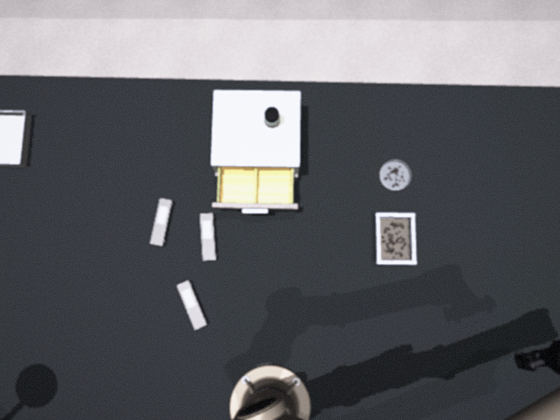

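The top view has +x up and +y left. The farthest-left case is at (161,222), the cabinet top spans (211..301, 90..167), the drawer is open below it with its pull at (255,211), and the tray and dish are on the right. Next I measure.

```bash
python3 - <<'E'
from h import *
import pickle
fs=pickle.load(open("f0.pkl","rb"));f=fs["top"];im=f["image"];g=cv2.cvtColor(im,cv2.COLOR_BGR2GRAY)
print("overhang",finger_overhang)
def rect(mask,box,z,n):
    m=np.zeros_like(mask);x0,y0,x1,y1=box;m[y0:y1,x0:x1]=mask[y0:y1,x0:x1]
    c=max(cv2.findContours(m,cv2.RETR_EXTERNAL,cv2.CHAIN_APPROX_NONE)[0],key=cv2.contourArea)
    pts=np.array([onz(f,u,v,z)[:2] for u,v in c[:,0]]);r=cv2.minAreaRect((pts*1000).astype(np.float32))
    print(n,np.round(r[0],1),np.round(r[1],1),round(r[2],2),'box',cv2.boxPoints(r).round(0).tolist())
rect((g>85).astype(np.uint8)*255,(140,185,185,260),.025,"case")
rect((g>85).astype(np.uint8)*255,(192,205,222,270),.025,"near2")
rect((g>85).astype(np.uint8)*255,(170,270,215,340),.025,"near3")
rect((g>200).astype(np.uint8)*255,(195,80,315,169),.134,"cabtop")
y=((im[:,:,2].astype(int)-im[:,:,0])>40).astype(np.uint8)*255
rect(y,(205,160,310,215),.07,"yellow")
rect((g>190).astype(np.uint8)*255,(235,206,275,220),.089,"pull")
rect((g>85).astype(np.uint8)*255,(205,201,308,209),.1,"front")
for x in (225,235,285):print(x,g[160:216,x])
big=lambda i,x0,y0,x1,y1,k:cv2.resize(i[y0:y1,x0:x1],None,fx=k,fy=k,interpolation=cv2.INTER_NEAREST)
a=big(im,140,80,310,270,3);cv2.imwrite("pics/c1.png",a)
E
```

```text
overhang 0.008
case [502.1 330.1] [ 43.  140.3] 81.47 box [[430.0, 319.0], [568.0, 298.0], [575.0, 341.0], [436.0, 362.0]]
near2 [463.2 193.4] [139.5  42.7] 6.8 box [[391.0, 206.0], [396.0, 164.0], [535.0, 180.0], [530.0, 223.0]]
near3 [269.3 229.8] [140.3  42.7] 24.89 box [[197.0, 220.0], [215.0, 181.0], [342.0, 240.0], [324.0, 279.0]]
cabtop [754.4  58.9] [213.2 239. ] 0.45 box [[647.0, 178.0], [649.0, -61.0], [862.0, -60.0], [860.0, 179.0]]
yellow [609.5  59.2] [212.2 101.5] 89.97 box [[559.0, -47.0], [660.0, -47.0], [660.0, 165.0], [559.0, 165.0]]
pull [536.4  56.9] [ 16.7 107.6] 1.55 box [[527.0, 110.0], [529.0, 3.0], [546.0, 3.0], [543.0, 111.0]]
front [547.2  56.9] [ 19.4 238.4] 1.54 box [[534.0, 176.0], [541.0, -63.0], [560.0, -62.0], [554.0, 176.0]]
225 [247 247 248 249 245 222 162 153 166 194 227 235 234 236 240 243 244 243
 243 242 244 243 243 243 244 245 247 246 246 246 244 245 245 244 244 246
 246 246 246 244 244 239 229 228 229 226 209 146  71  40  37  47  57  57
  58  59]
235 [247 247 248 248 244 225 160 146 153 197 230 238 237 238 239 242 243 242
 243 242 242 242 243 243 243 244 244 244 245 245 245 245 244 244 245 245
 245 246 244 244 243 237 227 225 229 229 225 186 106  49  44  52  56  59
  54  59]
285 [249 247 247 247 248 241 205 153 146 159 204 237 240 239 240 242 243 244
 243 241 241 242 244 243 243 243 245 246 245 245 245 245 245 245 244 243
 245 245 244 243 245 245 239 232 225 227 227 210 148  75  44  41  53  57
  58  58]
```

View pics/c1.png

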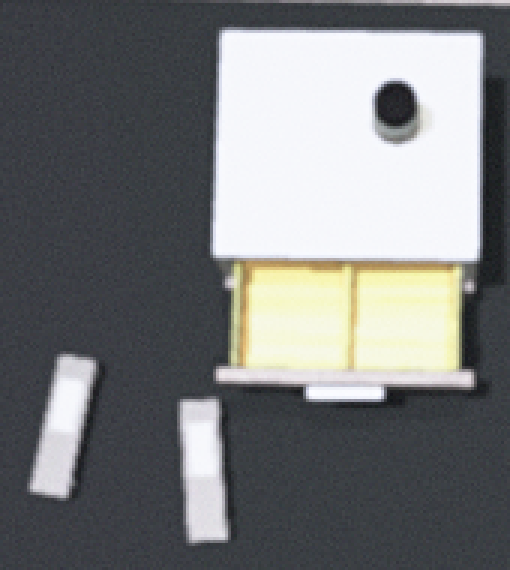

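```bash
cat >> h.py <<'E'
def to(p,yaw=None):
    "shift units (tool axes) and yaw units from the measured pose to world p, tool-x heading yaw (deg)"
    s=sense();Rm=R.from_quat(s["tool_rot"]).as_matrix();h=np.degrees(np.arctan2(Rm[1,0],Rm[0,0]))
    d=Rm.T@(np.array(p)-s["ee_pos"])/.12
    return d.round(3),None if yaw is None else round((h-yaw)/60,3),round(h,2)
def st():
    s=sense();print("t",round(float(s["t"]),2),"p",np.round(s["ee_pos"],4),"F",np.round(s["contact_force"],2),"M",np.round(s["torque"],2),"w",round(float(s["gripper_width"]),3),"gf",round(float(s["grasp_force"]),1))
E
python3 - <<'E'
from h import *
import pickle
st();print(to([.44,-.4,.24],-8.6),to([.472,.338,.2]))
a=np.radians(-8.6);X=np.array([np.cos(a),np.sin(a)]);Y=np.array([np.sin(a),-np.cos(a)])
for p,q in (([.202,-.618],[.45,-.35]),([.45,-.35],[.472,.338])):
    d=np.subtract(q,p);print(d@X/.12,d@Y/.12)
f=pickle.load(open("f0.pkl","rb"))["top"]
for u,v,z in ((225,165.7,.134),(285,166.7,.134),(225,207.4,.1),(285,208.4,.1)):print(onz(f,u,v,z).round(4))
E
```

```text
t 0.1 p [ 0.2017 -0.6173  0.2384] F [ 0.09 -0.07 -0.18] M [0.03 0.02 0.01] w 1.001 gf 0.0
(array([ 2.45 , -1.105, -0.012]), np.float64(0.445), np.float64(18.1)) (array([ 4.614, -6.867,  0.331]), None, np.float64(18.1))
1.7094675871395275 -2.5172622941219793
-0.6760639658853171 -5.6962847309675135
[0.6458 0.1381 0.134 ]
[ 0.6472 -0.0239  0.134 ]
[0.537  0.1371 0.1   ]
[ 0.5387 -0.0271  0.1   ]
```

>>> play_rows(plan=[{"claw": 1,"x": 1,"y": 0,"z": 0,"yaw": 0.445},{"claw": 1,"x": 1,"y": 0,"z": 0,"yaw": 0.445},{"claw": 1,"x": 1,"y": 0,"z": 0,"yaw": 0.445},{"claw": 1,"x": 1,"y": 0,"z": 0,"yaw": 0.445},{"claw": 1,"x": 1,"y": 0,"z": 0,"yaw": 0.445}])

```text
t: 0.6
ee_pos: [0.3158, -0.5803, 0.2387]
tool_rot: [0.997, -0.074, -0.001, -0.0]
contact_force: [-0.0, -0.1, 0.0]
gripper_width: 1.003
grasp_force: 0.0
```

>>> play_rows(plan=[{"claw": 1,"x": 0.82,"y": -1,"z": 0,"yaw": 0},{"claw": 1,"x": 0.82,"y": -1,"z": 0,"yaw": 0},{"claw": 1,"x": 0.82,"y": -1,"z": 0,"yaw": 0},{"claw": 1,"x": 0.82,"y": -1,"z": 0,"yaw": 0},{"claw": 1,"x": 0.82,"y": -1,"z": 0,"yaw": 0}])

```text
t: 1.1
ee_pos: [0.4313, -0.4762, 0.2392]
tool_rot: [0.997, -0.074, -0.0, 0.0]
contact_force: [0.6, -0.8, -0.6]
gripper_width: 1.0
grasp_force: 0.0
```

>>> play_rows(plan=[{"claw": 1,"x": 0,"y": -1,"z": 0,"yaw": 0},{"claw": 1,"x": 0,"y": -1,"z": 0,"yaw": 0},{"claw": 1,"x": 0,"y": -1,"z": 0,"yaw": 0},{"claw": 1,"x": 0,"y": -1,"z": 0,"yaw": 0}])

```text
t: 1.5
ee_pos: [0.4481, -0.357, 0.2395]
tool_rot: [0.997, -0.074, -0.0, -0.0]
contact_force: [0.5, -0.9, 0.4]
gripper_width: 1.003
grasp_force: 0.0
```

>>> play_rows(plan=[{"claw": 1,"x": -0.1,"y": -1,"z": 0,"yaw": 0},{"claw": 1,"x": -0.1,"y": -1,"z": 0,"yaw": 0},{"claw": 1,"x": -0.1,"y": -1,"z": 0,"yaw": 0},{"claw": 1,"x": -0.1,"y": -1,"z": 0,"yaw": 0}])

```text
t: 1.9
ee_pos: [0.4545, -0.2375, 0.2395]
tool_rot: [0.997, -0.075, 0.0, 0.0]
contact_force: [0.4, -1.0, -0.5]
gripper_width: 1.002
grasp_force: 0.0
```

>>> play_rows(plan=[{"claw": 1,"x": -0.1,"y": -1,"z": 0,"yaw": 0},{"claw": 1,"x": -0.1,"y": -1,"z": 0,"yaw": 0},{"claw": 1,"x": -0.1,"y": -1,"z": 0,"yaw": 0},{"claw": 1,"x": -0.1,"y": -1,"z": 0,"yaw": 0}])

```text
t: 2.3
ee_pos: [0.4616, -0.1175, 0.2396]
tool_rot: [0.997, -0.075, 0.0, 0.0]
contact_force: [0.2, -0.9, -0.2]
gripper_width: 1.001
grasp_force: 0.0
```

>>> play_rows(plan=[{"claw": 1,"x": -0.1,"y": -1,"z": 0,"yaw": 0},{"claw": 1,"x": -0.1,"y": -1,"z": 0,"yaw": 0},{"claw": 1,"x": -0.1,"y": -1,"z": 0,"yaw": 0},{"claw": 1,"x": -0.1,"y": -1,"z": 0,"yaw": 0}])

```text
t: 2.7
ee_pos: [0.4684, 0.0028, 0.2395]
tool_rot: [0.997, -0.075, 0.001, 0.0]
contact_force: [0.5, -0.3, -0.1]
gripper_width: 0.998
grasp_force: 0.0
```

>>> play_rows(plan=[{"claw": 1,"x": -0.15,"y": -1,"z": 0,"yaw": 0},{"claw": 1,"x": -0.15,"y": -1,"z": 0,"yaw": 0},{"claw": 1,"x": -0.15,"y": -1,"z": 0,"yaw": 0},{"claw": 1,"x": -0.15,"y": -1,"z": 0,"yaw": 0}])

```text
t: 3.1
ee_pos: [0.469, 0.1243, 0.2394]
tool_rot: [0.997, -0.075, 0.0, -0.0]
contact_force: [0.1, -1.1, -0.4]
gripper_width: 0.997
grasp_force: 0.0
```

>>> play_rows(plan=[{"claw": 1,"x": -0.15,"y": -1,"z": 0.3,"yaw": 0},{"claw": 1,"x": -0.15,"y": -1,"z": 0.3,"yaw": 0},{"claw": 1,"x": -0.15,"y": -1,"z": 0.3,"yaw": 0},{"claw": 1,"x": -0.15,"y": -1,"z": 0.3,"yaw": 0}])

```text
t: 3.5
ee_pos: [0.4687, 0.2456, 0.2018]
tool_rot: [0.997, -0.075, -0.001, 0.0]
contact_force: [-0.3, 0.8, 0.4]
gripper_width: 1.002
grasp_force: 0.0
```

```bash
python3 -c "
from h import *
st();print(to([.472,.338,.12],-8.6))"
```

```text
t 3.5 p [0.4687 0.2456 0.2018] F [-0.26  0.76  0.35] M [-0.03  0.02  0.07] w 1.002 gf 0.0
(array([-0.087, -0.766,  0.681]), np.float64(0.0), np.float64(-8.58))
```

>>> play_rows(plan=[{"claw": 1,"x": -0.13,"y": -0.766,"z": 0.68,"yaw": 0},{"claw": 1,"x": -0.13,"y": -0.766,"z": 0.68,"yaw": 0},{"claw": 1,"x": -0.13,"y": -0.766,"z": 0.68,"yaw": 0},{"claw": 1,"x": -0.13,"y": -0.766,"z": 0.68,"yaw": 0},{"claw": 1,"x": -0.13,"y": -0.766,"z": 0.68,"yaw": 0}])

```text
t: 4.0
ee_pos: [0.4686, 0.3352, 0.1214]
tool_rot: [0.997, -0.077, 0.0, 0.002]
contact_force: [-0.0, -0.2, 0.3]
gripper_width: 0.999
grasp_force: 0.0
```

```bash
python3 - <<'E'
from h import *
st();print(to([.467,.3388,.015],-8.6))
f=grab_frame("scene");im=f["image"];x0,y0=250,200
a=cv2.resize(im[y0:y0+140,x0:x0+180],None,fx=4,fy=4);cv2.imwrite("pics/g1.png",a)
for c in ((67.5,18),(67.5,-18),(-67.5,-18),(-67.5,18)):
    a=np.radians(-8.6);p=[.5035+c[0]/1e3*np.cos(a)-c[1]/1e3*np.sin(a),.333+c[0]/1e3*np.sin(a)+c[1]/1e3*np.cos(a),.025]
    print((proj(f,p)-[x0,y0])*4)
E
```

```text
t 4.0 p [0.4686 0.3352 0.1214] F [-0.04 -0.15  0.28] M [-0.06 -0.02 -0.04] w 0.999 gf 0.0
(array([-0.019, -0.031,  0.886]), np.float64(-0.005), np.float64(-8.87))
[299.67518744 517.35520865]
[276.21059915 468.07269554]
[462.93665646 401.51367869]
[489.08179901 448.37284023]
```

View pics/g1.png

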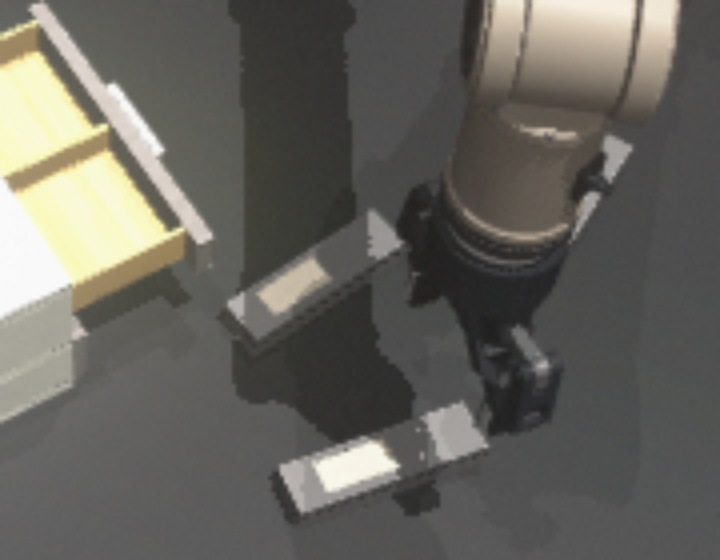

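The crop shows the wanted case at (275..490, 400..520), matching the corners I projected from the top view, with the gripper over its near end. I descend.

>>> play_rows(plan=[{"claw": 1,"x": -0.02,"y": -0.03,"z": 0.5,"yaw": -0.005},{"claw": 1,"x": -0.02,"y": -0.03,"z": 0.6,"yaw": -0.005},{"claw": 1,"x": -0.02,"y": -0.03,"z": 0.75,"yaw": -0.005},{"claw": 1,"x": -0.02,"y": -0.03,"z": 0.88,"yaw": -0.005},{"claw": 1,"x": -0.02,"y": -0.03,"z": 0.88,"yaw": -0.005}])

```text
t: 4.55
ee_pos: [0.4647, 0.3403, 0.015]
tool_rot: [0.997, -0.074, -0.0, 0.002]
contact_force: [-0.4, -0.6, -0.5]
gripper_width: 1.002
grasp_force: 0.0
```

>>> play_rows(plan=[{"claw": 0.5,"x": 0,"y": 0,"z": 0,"yaw": 0},{"claw": 0.2,"x": 0,"y": 0,"z": 0,"yaw": 0},{"claw": 0,"x": 0,"y": 0,"z": 0,"yaw": 0},{"claw": 0,"x": 0,"y": 0,"z": 0,"yaw": 0},{"claw": 0,"x": 0,"y": 0,"z": 0,"yaw": 0},{"claw": 0,"x": 0,"y": 0,"z": 0,"yaw": 0},{"claw": 0,"x": 0,"y": 0,"z": 0,"yaw": 0}], grip_force=20)

```text
t: 5.25
ee_pos: [0.4648, 0.343, 0.0172]
tool_rot: [0.997, -0.073, 0.001, 0.0]
contact_force: [-1.1, -1.4, 5.9]
gripper_width: 0.425
grasp_force: 19.4
```

```bash
python3 -c "
from h import *
st();print(to([.467,.3388,.015],-8.6))"
```

```text
t 5.25 p [0.4648 0.343  0.0172] F [-1.11 -1.42  5.9 ] M [-0.46  0.19 -0.08] w 0.425 gf 19.4
(array([0.023, 0.032, 0.018]), np.float64(0.004), np.float64(-8.33))
```

>>> play_rows(plan=[{"claw": 0,"x": 0,"y": 0,"z": -0.05,"yaw": 0},{"claw": 0,"x": 0,"y": 0,"z": -0.1,"yaw": 0},{"claw": 0,"x": 0,"y": 0,"z": -0.15,"yaw": 0},{"claw": 0,"x": 0,"y": 0,"z": -0.2,"yaw": 0},{"claw": 0,"x": 0,"y": 0,"z": -0.25,"yaw": 0},{"claw": 0,"x": 0,"y": 0,"z": -0.25,"yaw": 0},{"claw": 0,"x": 0,"y": 0,"z": -0.25,"yaw": 0}])

```text
t: 5.95
ee_pos: [0.4643, 0.3431, 0.0462]
tool_rot: [0.997, -0.072, 0.0, -0.0]
contact_force: [-0.4, 0.2, -0.8]
gripper_width: 0.43
grasp_force: 19.6
```

```bash
python3 - <<'E'
from h import *
st()
f=grab_frame("scene");im=f["image"];x0,y0=290,260
a=cv2.resize(im[y0:y0+90,x0:x0+120],None,fx=6,fy=6);cv2.imwrite("pics/g2.png",a)
E
```

```text
t 5.95 p [0.4643 0.3431 0.0462] F [-0.38  0.21 -0.84] M [0.07 0.12 0.02] w 0.43 gf 19.6
```

View pics/g2.png

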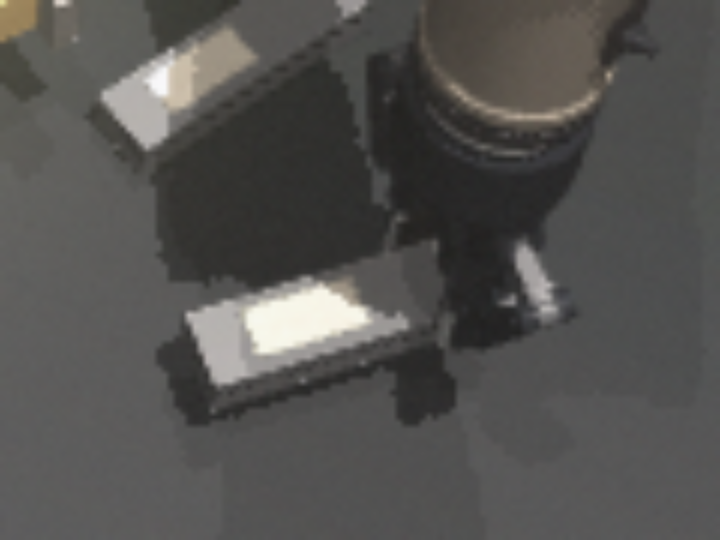

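The nose's near top corners are at (325,325) and (321,312), about 4.5 px higher than before. I check whether that means the case is level or tilted.

```bash
python3 - <<'E'
from h import *
f=grab_frame("scene");s=sense()
a=np.radians(-8.4);X=np.array([np.cos(a),np.sin(a),0]);Y=np.array([-X[1],X[0],0]);Z=np.array([0,0,1])
# grip point g: 30..35 from tail, ~25 above underside
g=s["ee_pos"]+[0,0,.011]
for th in (0,5,10,15,20,25):
    c,n=np.cos(np.radians(th)),np.sin(np.radians(th))
    x=X*c-Z*n; z=X*n+Z*c
    out=[]
    for l,w,h in ((.107,.018,0),(.107,-.018,0),(.107,.018,-.025),(-.028,.018,0)):
        out.append(proj(f,g+x*l+Y*w+z*(h-.003)).round(1))
    print(th,*out)
E
```

```text
0 [327.1 325.8] [321.  313.3] [326.2 330.1] [375.3 308.1]
5 [327.  327.3] [321.  314.8] [326.8 331.2] [375.5 307.6]
10 [327.2 328.7] [321.2 316.3] [327.8 332.2] [375.7 307.2]
15 [327.7 329.9] [321.7 317.6] [329.  333.1] [375.8 306.8]
20 [328.4 331. ] [322.5 318.7] [330.5 333.7] [375.8 306.4]
25 [329.4 331.9] [323.5 319.7] [332.3 334.2] [375.7 306. ]
```

The grip holds the case level, so the tool can't tilt it directly. I'll lever the nose down against the underside of the open drawer front: about a 90 mm arm and a very small force. First I carry the case there.

>>> play_rows(plan=[{"claw": 0,"x": -0.2,"y": 0.03,"z": -0.25,"yaw": 0},{"claw": 0,"x": -0.4,"y": 0.06,"z": -0.25,"yaw": 0},{"claw": 0,"x": -0.4,"y": 0.06,"z": -0.25,"yaw": 0},{"claw": 0,"x": -0.4,"y": 0.3,"z": -0.25,"yaw": -0.08},{"claw": 0,"x": -0.34,"y": 0.6,"z": -0.25,"yaw": -0.16},{"claw": 0,"x": -0.28,"y": 0.88,"z": -0.25,"yaw": -0.16},{"claw": 0,"x": -0.28,"y": 0.88,"z": -0.25,"yaw": -0.16},{"claw": 0,"x": -0.28,"y": 0.88,"z": -0.25,"yaw": -0.16}])

```text
t: 6.85
ee_pos: [0.4162, 0.2425, 0.0758]
tool_rot: [1.0, 0.01, -0.0, 0.0]
contact_force: [-0.0, 0.5, -2.1]
gripper_width: 0.418
grasp_force: 23.1
```

```bash
python3 -c "
from h import *
st();print(to([.415,.05,.076],1.2))"
```

```text
t 6.85 p [0.4162 0.2425 0.0758] F [-0.02  0.51 -2.09] M [ 0.06  0.06 -0.04] w 0.418 gf 23.1
(array([-4.300e-02,  1.603e+00, -1.000e-03]), np.float64(-0.001), np.float64(1.15))
```

>>> play_rows(plan=[{"claw": 0,"x": -0.02,"y": 0.3,"z": 0,"yaw": 0},{"claw": 0,"x": -0.02,"y": 0.6,"z": 0,"yaw": 0},{"claw": 0,"x": -0.02,"y": 0.9,"z": 0,"yaw": 0},{"claw": 0,"x": -0.02,"y": 0.9,"z": 0,"yaw": 0}])

```text
t: 7.25
ee_pos: [0.4156, 0.1312, 0.0755]
tool_rot: [1.0, 0.009, -0.001, 0.002]
contact_force: [0.6, 0.6, -0.7]
gripper_width: 0.418
grasp_force: 23.1
```

>>> play_rows(plan=[{"claw": 0,"x": -0.02,"y": 0.3,"z": 0,"yaw": 0},{"claw": 0,"x": -0.02,"y": 0.6,"z": 0,"yaw": 0},{"claw": 0,"x": -0.02,"y": 0.7,"z": 0.1,"yaw": 0},{"claw": 0,"x": -0.02,"y": 0.7,"z": 0.28,"yaw": 0},{"claw": 0,"x": -0.02,"y": 0.7,"z": 0.28,"yaw": 0}])

```text
t: 7.75
ee_pos: [0.414, 0.0522, 0.0409]
tool_rot: [1.0, 0.012, -0.002, -0.0]
contact_force: [-0.4, 1.0, -1.4]
gripper_width: 0.414
grasp_force: 23.0
```

```bash
python3 -c "
from h import *
st();print(to([.456,.05,.042],1.2))"
```

```text
t 7.75 p [0.414  0.0522 0.0409] F [-0.39  1.01 -1.39] M [-0.02  0.13  0.  ] w 0.414 gf 23.0
(array([ 0.349,  0.027, -0.011]), np.float64(0.003), np.float64(1.37))
```

>>> play_rows(plan=[{"claw": 0,"x": 0.15,"y": 0.02,"z": 0,"yaw": 0},{"claw": 0,"x": 0.35,"y": 0.02,"z": 0,"yaw": 0},{"claw": 0,"x": 0.35,"y": 0.02,"z": 0,"yaw": 0},{"claw": 0,"x": 0.35,"y": 0.02,"z": -0.05,"yaw": 0},{"claw": 0,"x": 0.35,"y": 0.02,"z": -0.1,"yaw": 0},{"claw": 0,"x": 0.35,"y": 0.02,"z": -0.13,"yaw": 0},{"claw": 0,"x": 0.35,"y": 0.02,"z": -0.16,"yaw": 0},{"claw": 0,"x": 0.35,"y": 0.02,"z": -0.19,"yaw": 0},{"claw": 0,"x": 0.35,"y": 0.02,"z": -0.19,"yaw": 0}])

```text
t: 8.65
ee_pos: [0.457, 0.0499, 0.0657]
tool_rot: [1.0, 0.011, -0.0, 0.0]
contact_force: [-0.1, -0.6, -0.9]
gripper_width: 0.416
grasp_force: 22.8
```

```bash
python3 -c "
from h import *
st()"
```

```text
t 8.65 p [0.457  0.0499 0.0657] F [-0.06 -0.6  -0.95] M [ 0.06  0.13 -0.03] w 0.416 gf 22.8
```

>>> play_rows(plan=[{"claw": 0,"x": 0,"y": 0,"z": -0.04,"yaw": 0},{"claw": 0,"x": 0,"y": 0,"z": -0.08,"yaw": 0},{"claw": 0,"x": 0,"y": 0,"z": -0.12,"yaw": 0},{"claw": 0,"x": 0,"y": 0,"z": -0.16,"yaw": 0},{"claw": 0,"x": 0,"y": 0,"z": -0.16,"yaw": 0}])

```text
t: 9.15
ee_pos: [0.4573, 0.0499, 0.0851]
tool_rot: [1.0, 0.011, 0.0, 0.0]
contact_force: [-0.5, -0.6, -2.6]
gripper_width: 0.417
grasp_force: 22.4
```

```bash
python3 - <<'E'
from h import *
st()
f=grab_frame("scene");im=f["image"];x0,y0=250,190
a=cv2.resize(im[y0:y0+110,x0:x0+150],None,fx=5,fy=5);cv2.imwrite("pics/g3.png",a)
E
```

```text
t 9.15 p [0.4573 0.0499 0.0851] F [-0.47 -0.64 -2.57] M [ 0.03  0.23 -0.06] w 0.417 gf 22.4
```

View pics/g3.png

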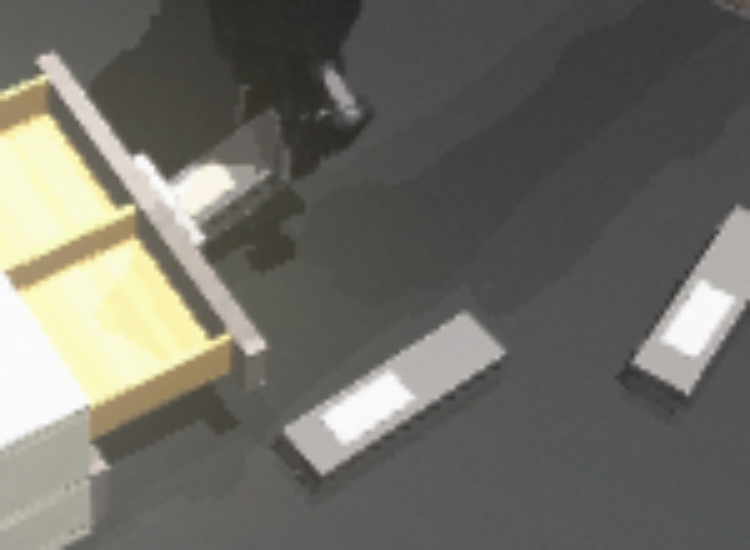

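The nose sits under the pull at (185,200), held by about 1.5 N, so the case is pivoting. I back out, grip a little harder and measure the tilt.

>>> play_rows(plan=[{"claw": 0,"x": 0,"y": 0,"z": 0.04,"yaw": 0},{"claw": 0,"x": 0,"y": 0,"z": 0.04,"yaw": 0},{"claw": 0,"x": -0.15,"y": 0,"z": 0.04,"yaw": 0},{"claw": 0,"x": -0.36,"y": 0,"z": 0.04,"yaw": 0},{"claw": 0,"x": -0.36,"y": 0,"z": 0.04,"yaw": 0},{"claw": 0,"x": -0.36,"y": 0,"z": -0.2,"yaw": 0},{"claw": 0,"x": -0.36,"y": 0,"z": -0.5,"yaw": 0},{"claw": 0,"x": -0.36,"y": 0,"z": -0.8,"yaw": 0},{"claw": 0,"x": -0.36,"y": 0,"z": -0.8,"yaw": 0},{"claw": 0,"x": -0.36,"y": 0,"z": -0.8,"yaw": 0}], grip_force=40)

```text
t: 10.2
ee_pos: [0.4149, 0.049, 0.181]
tool_rot: [1.0, 0.011, 0.001, 0.0]
contact_force: [-1.2, -0.5, -2.5]
gripper_width: 0.407
grasp_force: 45.5
```

```bash
python3 - <<'E'
from h import *
st()
f=grab_frame("scene");im=f["image"];x0,y0=260,140;s=sense()
a=cv2.resize(im[y0:y0+110,x0:x0+130],None,fx=6,fy=5.4545);a=cv2.resize(im[y0:y0+100,x0:x0+130],None,fx=6,fy=6);cv2.imwrite("pics/g4.png",a)
a=np.radians(1.2);X=np.array([np.cos(a),np.sin(a),0]);Y=np.array([-X[1],X[0],0]);Z=np.array([0,0,1])
g=s["ee_pos"]+[0,0,.011]
for th in (0,10,15,20,25):
    c,n=np.cos(np.radians(th)),np.sin(np.radians(th))
    x=X*c-Z*n; z=X*n+Z*c
    print(th,*[((proj(f,g+x*l+Y*w+z*(h-.003))-[x0,y0])*6).round(0) for l,w,h in ((.106,.018,0),(.106,-.018,0),(.106,.018,-.025),(.106,-.018,-.025))])
E
```

```text
t 10.2 p [0.4149 0.049  0.181 ] F [-1.2  -0.52 -2.48] M [-0.04  0.1  -0.02] w 0.407 gf 45.5
0 [183. 407.] [140. 353.] [181. 443.] [139. 388.]
10 [186. 431.] [143. 377.] [192. 462.] [150. 408.]
15 [189. 442.] [147. 388.] [200. 470.] [158. 416.]
20 [194. 452.] [152. 398.] [208. 476.] [167. 423.]
25 [201. 460.] [159. 406.] [218. 481.] [177. 428.]
```

View pics/g4.png

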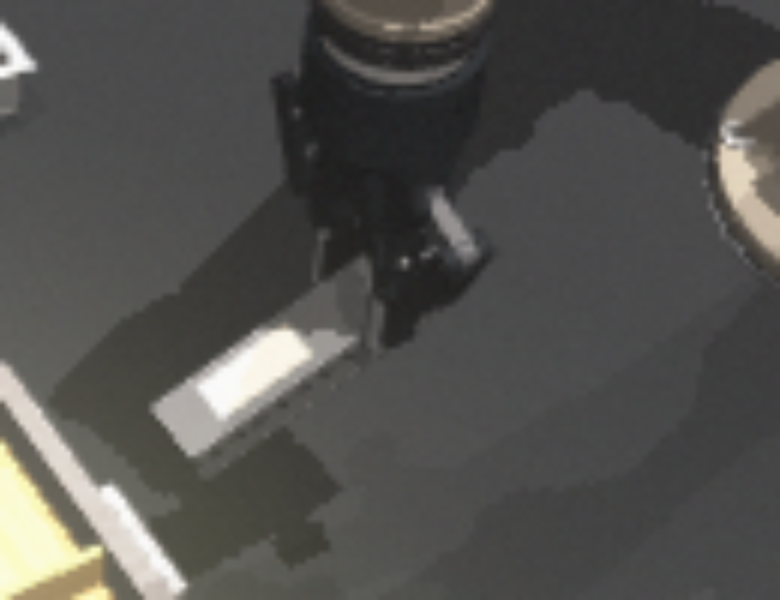

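Nose corners at (151,406) and (192,458) give a tilt of about 21°. I move over the left lane and start to insert.

>>> play_rows(plan=[{"claw": 0,"x": 0.2,"y": -0.15,"z": 0,"yaw": 0},{"claw": 0,"x": 0.5,"y": -0.3,"z": 0,"yaw": 0},{"claw": 0,"x": 0.88,"y": -0.47,"z": 0,"yaw": 0},{"claw": 0,"x": 0.88,"y": -0.47,"z": 0,"yaw": 0},{"claw": 0,"x": 0.88,"y": -0.47,"z": 0,"yaw": 0},{"claw": 0,"x": 0.88,"y": -0.47,"z": 0.1,"yaw": 0},{"claw": 0,"x": 0.93,"y": -0.47,"z": 0.25,"yaw": 0},{"claw": 0,"x": 0.98,"y": -0.47,"z": 0.38,"yaw": 0},{"claw": 0,"x": 0.98,"y": -0.47,"z": 0.38,"yaw": 0}])

```text
t: 11.15
ee_pos: [0.5283, 0.1066, 0.132]
tool_rot: [1.0, 0.011, -0.003, 0.001]
contact_force: [-0.6, 0.6, -2.1]
gripper_width: 0.413
grasp_force: 45.4
```

```bash
python3 - <<'E'
from h import *
st();print(to([.562,.108,.1245],1.2))
f=grab_frame("scene");im=f["image"];x0,y0=200,170
a=cv2.resize(im[y0:y0+100,x0:x0+130],None,fx=6,fy=6);cv2.imwrite("pics/g5.png",a)
E
```

```text
t 11.15 p [0.5283 0.1066 0.132 ] F [-0.57  0.57 -2.06] M [-0.01  0.09  0.02] w 0.413 gf 45.4
(array([ 0.282, -0.005,  0.061]), np.float64(0.001), np.float64(1.25))
```

View pics/g5.png

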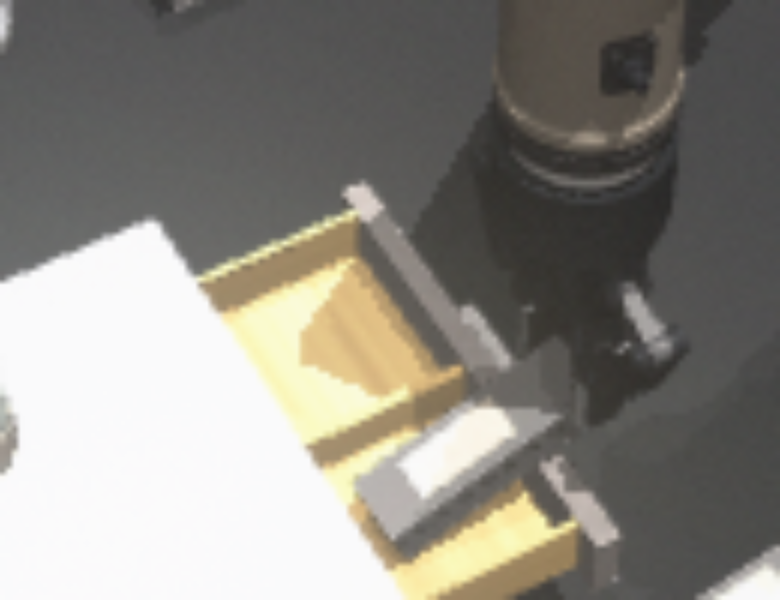

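The nose at (355..400, 480..540) is centred in the left lane, just at the board edge. I go under the board and lower it to the floor.

>>> play_rows(plan=[{"claw": 0,"x": 0.1,"y": 0,"z": 0,"yaw": 0},{"claw": 0,"x": 0.2,"y": 0,"z": 0,"yaw": 0},{"claw": 0,"x": 0.26,"y": 0,"z": 0.03,"yaw": 0},{"claw": 0,"x": 0.26,"y": 0,"z": 0.05,"yaw": 0},{"claw": 0,"x": 0.26,"y": 0,"z": 0.05,"yaw": 0}])

```text
t: 11.7
ee_pos: [0.5612, 0.1087, 0.1283]
tool_rot: [1.0, 0.011, -0.001, 0.0]
contact_force: [-0.8, -0.1, -2.1]
gripper_width: 0.407
grasp_force: 45.4
```

>>> play_rows(plan=[{"claw": 0,"x": 0,"y": 0,"z": 0.01,"yaw": 0},{"claw": 0,"x": 0,"y": 0,"z": 0.02,"yaw": 0},{"claw": 0,"x": 0,"y": 0,"z": 0.02,"yaw": 0}])

```text
t: 12.0
ee_pos: [0.5612, 0.1087, 0.1263]
tool_rot: [1.0, 0.011, -0.0, 0.0]
contact_force: [-0.6, 0.4, -1.9]
gripper_width: 0.408
grasp_force: 45.4
```

```bash
python3 - <<'E'
from h import *
st()
E
```

```text
t 12.0 p [0.5612 0.1087 0.1263] F [-0.6   0.42 -1.89] M [0.   0.03 0.  ] w 0.408 gf 45.4
```

>>> play_rows(plan=[{"claw": 0,"x": 0,"y": 0,"z": 0.012,"yaw": 0},{"claw": 0,"x": 0.02,"y": 0,"z": 0.012,"yaw": 0},{"claw": 0,"x": 0.04,"y": 0,"z": 0.012,"yaw": 0},{"claw": 0,"x": 0.06,"y": 0,"z": 0.012,"yaw": 0},{"claw": 0,"x": 0.06,"y": 0,"z": 0.012,"yaw": 0}])

```text
t: 12.5
ee_pos: [0.5694, 0.1089, 0.1251]
tool_rot: [1.0, 0.011, 0.0, -0.0]
contact_force: [-0.2, 0.1, -2.4]
gripper_width: 0.407
grasp_force: 45.4
```

>>> play_rows(plan=[{"claw": 0,"x": 0.02,"y": 0,"z": 0,"yaw": 0},{"claw": 0,"x": 0.04,"y": 0,"z": 0,"yaw": 0},{"claw": 0,"x": 0.06,"y": 0,"z": 0,"yaw": 0},{"claw": 0,"x": 0.06,"y": 0,"z": 0,"yaw": 0}])

```text
t: 12.9
ee_pos: [0.5764, 0.1091, 0.125]
tool_rot: [1.0, 0.011, 0.0, 0.0]
contact_force: [-0.6, -1.3, -1.7]
gripper_width: 0.405
grasp_force: 45.4
```

>>> play_rows(plan=[{"claw": 0,"x": 0.02,"y": 0,"z": 0,"yaw": 0},{"claw": 0,"x": 0.04,"y": 0,"z": 0,"yaw": 0},{"claw": 0,"x": 0.04,"y": 0,"z": 0,"yaw": 0}])

```text
t: 13.2
ee_pos: [0.5812, 0.1092, 0.1251]
tool_rot: [1.0, 0.011, 0.0, -0.0]
contact_force: [1.2, 1.7, -0.5]
gripper_width: 0.408
grasp_force: 45.4
```

```bash
python3 - <<'E'
from h import *
st()
E
```

```text
t 13.2 p [0.5812 0.1092 0.1251] F [ 1.18  1.67 -0.46] M [-0.01  0.01 -0.01] w 0.408 gf 45.4
```

>>> play_rows(plan=[{"claw": 0,"x": 0.02,"y": 0,"z": 0,"yaw": 0},{"claw": 0,"x": 0.03,"y": 0,"z": 0,"yaw": 0},{"claw": 0,"x": 0.03,"y": 0,"z": 0,"yaw": 0}])

```text
t: 13.5
ee_pos: [0.5846, 0.1093, 0.1251]
tool_rot: [1.0, 0.011, 0.0, 0.0]
contact_force: [-0.5, -0.1, -0.4]
gripper_width: 0.41
grasp_force: 45.4
```

>>> play_rows(plan=[{"claw": 0,"x": 0.02,"y": 0,"z": 0,"yaw": 0},{"claw": 0,"x": 0.03,"y": 0,"z": 0,"yaw": 0},{"claw": 0,"x": 0.03,"y": 0,"z": 0,"yaw": 0}])

```text
t: 13.8
ee_pos: [0.5882, 0.1093, 0.125]
tool_rot: [1.0, 0.011, 0.0, 0.0]
contact_force: [-0.6, 0.6, -1.3]
gripper_width: 0.409
grasp_force: 45.4
```

```bash
python3 - <<'E'
from h import *
st()
f=grab_frame("top");im=f["image"];x0,y0=200,150
a=cv2.resize(im[y0:y0+75,x0:x0+110],None,fx=7,fy=7);cv2.imwrite("pics/g6.png",a)
E
```

```text
t 13.8 p [0.5882 0.1093 0.125 ] F [-0.61  0.62 -1.33] M [-0.05  0.14  0.02] w 0.409 gf 45.4
```

>>> play_rows(plan=[{"claw": 0,"x": 0.02,"y": 0,"z": 0,"yaw": 0},{"claw": 0,"x": 0.04,"y": 0,"z": 0,"yaw": 0},{"claw": 0,"x": 0.04,"y": 0,"z": 0,"yaw": 0}])

```text
t: 14.15
ee_pos: [0.5933, 0.1094, 0.1251]
tool_rot: [1.0, 0.011, 0.0, 0.0]
contact_force: [0.6, 0.2, -0.9]
gripper_width: 0.411
grasp_force: 45.4
```

>>> play_rows(plan=[{"claw": 0,"x": 0.02,"y": 0,"z": 0,"yaw": 0},{"claw": 0,"x": 0.04,"y": 0,"z": 0,"yaw": 0},{"claw": 0,"x": 0.06,"y": 0,"z": 0,"yaw": 0},{"claw": 0,"x": 0.06,"y": 0,"z": 0,"yaw": 0}])

```text
t: 14.55
ee_pos: [0.6004, 0.1096, 0.1251]
tool_rot: [1.0, 0.011, 0.0, -0.0]
contact_force: [-0.6, 0.3, -2.1]
gripper_width: 0.405
grasp_force: 45.4
```

```bash
python3 - <<'E'
from h import *
st()
f=grab_frame("top");im=f["image"];x0,y0=200,150
a=cv2.resize(im[y0:y0+75,x0:x0+110],None,fx=7,fy=7);cv2.imwrite("pics/g6.png",a)
E
```

```text
t 14.55 p [0.6004 0.1096 0.1251] F [-0.58  0.33 -2.06] M [0.03 0.03 0.02] w 0.405 gf 45.4
```

View pics/g6.png

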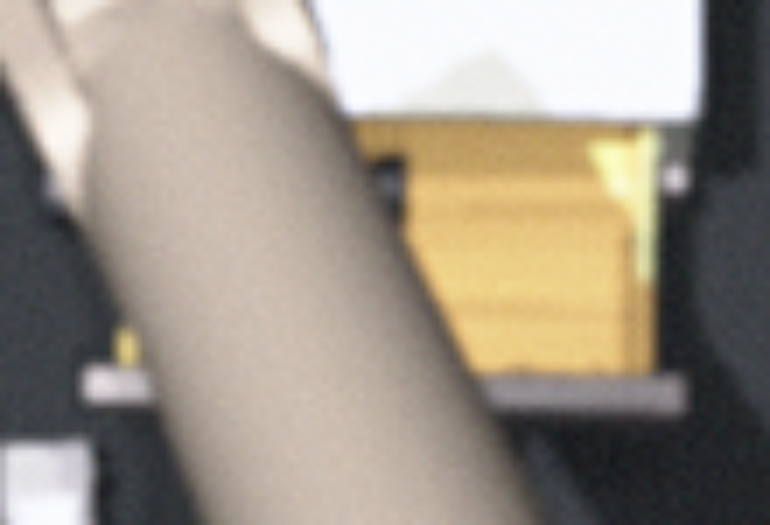

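The drawer front has not moved, at row 208.5 in the full picture. The nose is about 147 mm in with no resistance, so the left lane is free. I lighten the grip and lower the tail, letting the floor turn the case level.

>>> play_rows(plan=[{"claw": 0,"x": 0,"y": 0,"z": 0.02,"yaw": 0},{"claw": 0,"x": -0.01,"y": 0,"z": 0.05,"yaw": 0},{"claw": 0,"x": -0.02,"y": 0,"z": 0.08,"yaw": 0},{"claw": 0,"x": -0.03,"y": 0,"z": 0.11,"yaw": 0},{"claw": 0,"x": -0.04,"y": 0,"z": 0.14,"yaw": 0},{"claw": 0,"x": -0.05,"y": 0,"z": 0.16,"yaw": 0},{"claw": 0,"x": -0.05,"y": 0,"z": 0.16,"yaw": 0}], grip_force=20)

```text
t: 15.3
ee_pos: [0.594, 0.1097, 0.1058]
tool_rot: [1.0, 0.011, 0.0, -0.0]
contact_force: [-1.5, -0.2, 4.0]
gripper_width: 0.408
grasp_force: 46.2
```

```bash
python3 -c "
from h import *
st();print(to([.592,.1096,.090],1.2))"
```

```text
t 15.3 p [0.594  0.1097 0.1058] F [-1.53 -0.15  3.99] M [0.05 0.04 0.02] w 0.408 gf 46.2
(array([-0.017,  0.   ,  0.131]), np.float64(0.002), np.float64(1.31))
```

>>> play_rows(plan=[{"claw": 0,"x": 0,"y": 0,"z": 0.02,"yaw": 0},{"claw": 0,"x": -0.01,"y": 0,"z": 0.04,"yaw": 0},{"claw": 0,"x": -0.02,"y": 0,"z": 0.06,"yaw": 0},{"claw": 0,"x": -0.02,"y": 0,"z": 0.08,"yaw": 0},{"claw": 0,"x": -0.02,"y": 0,"z": 0.1,"yaw": 0},{"claw": 0,"x": -0.02,"y": 0,"z": 0.1,"yaw": 0}])

```text
t: 15.9
ee_pos: [0.5911, 0.1093, 0.0933]
tool_rot: [1.0, 0.011, -0.001, 0.0]
contact_force: [-1.2, -0.6, 3.0]
gripper_width: 0.406
grasp_force: 46.5
```

>>> play_rows(plan=[{"claw": 0,"x": 0,"y": 0,"z": 0.01,"yaw": 0},{"claw": 0,"x": 0,"y": 0,"z": 0.02,"yaw": 0},{"claw": 0,"x": 0,"y": 0,"z": 0.03,"yaw": 0},{"claw": 0,"x": 0,"y": 0,"z": 0.03,"yaw": 0}])

```text
t: 16.3
ee_pos: [0.5914, 0.1094, 0.0901]
tool_rot: [1.0, 0.011, -0.0, 0.0]
contact_force: [-3.6, -0.1, 4.4]
gripper_width: 0.409
grasp_force: 46.5
```

```bash
python3 -c "
from h import *
st();print(to([.592,.1096,.087],1.2))"
```

```text
t 16.3 p [0.5914 0.1094 0.0901] F [-3.56 -0.11  4.41] M [-0.08  0.25 -0.02] w 0.409 gf 46.5
(array([ 0.005, -0.002,  0.025]), np.float64(0.002), np.float64(1.3))
```

>>> play_rows(plan=[{"claw": 0,"x": 0,"y": 0,"z": 0.01,"yaw": 0},{"claw": 0,"x": 0,"y": 0,"z": 0.015,"yaw": 0},{"claw": 0,"x": 0,"y": 0,"z": 0.015,"yaw": 0}])

```text
t: 16.6
ee_pos: [0.5915, 0.1095, 0.0884]
tool_rot: [1.0, 0.011, -0.0, 0.0]
contact_force: [-4.3, -0.8, 3.2]
gripper_width: 0.405
grasp_force: 46.6
```

>>> play_rows(plan=[{"claw": 0,"x": 0,"y": 0,"z": 0.01,"yaw": 0},{"claw": 0,"x": 0,"y": 0,"z": 0.01,"yaw": 0}])

```text
t: 16.8
ee_pos: [0.5918, 0.1095, 0.0879]
tool_rot: [1.0, 0.011, 0.0, 0.0]
contact_force: [-4.8, 0.0, 8.2]
gripper_width: 0.41
grasp_force: 47.0
```

```bash
python3 -c "
from h import *
st();print(to([.592,.1096,.087],1.2))"
```

```text
t 16.8 p [0.5918 0.1095 0.0879] F [-4.8   0.01  8.21] M [-0.1   0.46 -0.02] w 0.41 gf 47.0
(array([ 0.002, -0.001,  0.007]), np.float64(0.002), np.float64(1.29))
```

Fz jumped to 8 N at the expected height, so the case is flat on the floor. I release gently, opening only as far as the lane allows.

>>> play_rows(plan=[{"claw": 0.44,"x": 0,"y": 0,"z": 0,"yaw": 0},{"claw": 0.5,"x": 0,"y": 0,"z": 0,"yaw": 0},{"claw": 0.58,"x": 0,"y": 0,"z": 0,"yaw": 0},{"claw": 0.58,"x": 0,"y": 0,"z": 0,"yaw": 0},{"claw": 0.58,"x": 0,"y": 0,"z": 0,"yaw": 0}])

```text
t: 17.3
ee_pos: [0.5916, 0.1094, 0.087]
tool_rot: [1.0, 0.011, -0.0, 0.0]
contact_force: [-0.0, -0.8, 0.3]
gripper_width: 0.582
grasp_force: 0.0
```

```bash
python3 -c "
from h import *
st()"
```

```text
t 17.3 p [0.5916 0.1094 0.087 ] F [-0.03 -0.77  0.27] M [-0.01 -0.02  0.02] w 0.582 gf 0.0
```

>>> play_rows(plan=[{"claw": 0.58,"x": 0,"y": 0,"z": -0.1,"yaw": 0},{"claw": 0.58,"x": 0,"y": 0,"z": -0.3,"yaw": 0},{"claw": 0.58,"x": 0,"y": 0,"z": -0.6,"yaw": 0},{"claw": 0.58,"x": 0,"y": 0,"z": -0.9,"yaw": 0},{"claw": 0.4,"x": -0.4,"y": 0,"z": -0.9,"yaw": 0},{"claw": 0,"x": -0.8,"y": 0,"z": -0.9,"yaw": 0},{"claw": 0,"x": -1,"y": 0.2,"z": -0.9,"yaw": 0},{"claw": 0,"x": -1,"y": 0.43,"z": -0.9,"yaw": 0},{"claw": 0,"x": -1,"y": 0.43,"z": -0.9,"yaw": 0}])

```text
t: 18.2
ee_pos: [0.4724, 0.0511, 0.1962]
tool_rot: [1.0, 0.009, 0.001, 0.002]
contact_force: [-0.2, -0.6, -0.1]
gripper_width: -0.002
grasp_force: 0.0
```

```bash
python3 - <<'E'
from h import *
st();print(to([.49,.057,.19],1.2))
f=grab_frame("scene");im=f["image"];x0,y0=200,170
a=cv2.resize(im[y0:y0+100,x0:x0+130],None,fx=6,fy=6);cv2.imwrite("pics/g7.png",a)
a=np.radians(1.2);X=np.array([np.cos(a),np.sin(a),0]);Y=np.array([-X[1],X[0],0])
g=np.array([.5916,.1094,.070])
for l,w,h in ((-.029,.018,.025),(-.029,-.018,.025),(-.029,.018,0),(-.029,-.018,0),(.055,.018,.025),(.055,-.018,.025)):print(((proj(f,g+X*l+Y*w+[0,0,h])-[x0,y0])*6).round())
E
```

```text
t 18.2 p [0.4724 0.0511 0.1962] F [-0.18 -0.63 -0.07] M [ 0.01 -0.01  0.02] w -0.002 gf 0.0
(array([ 0.147, -0.046,  0.052]), np.float64(-0.003), np.float64(0.99))
[519. 483.]
[478. 426.]
[518. 514.]
[477. 457.]
[355. 564.]
[315. 505.]
```

View pics/g7.png

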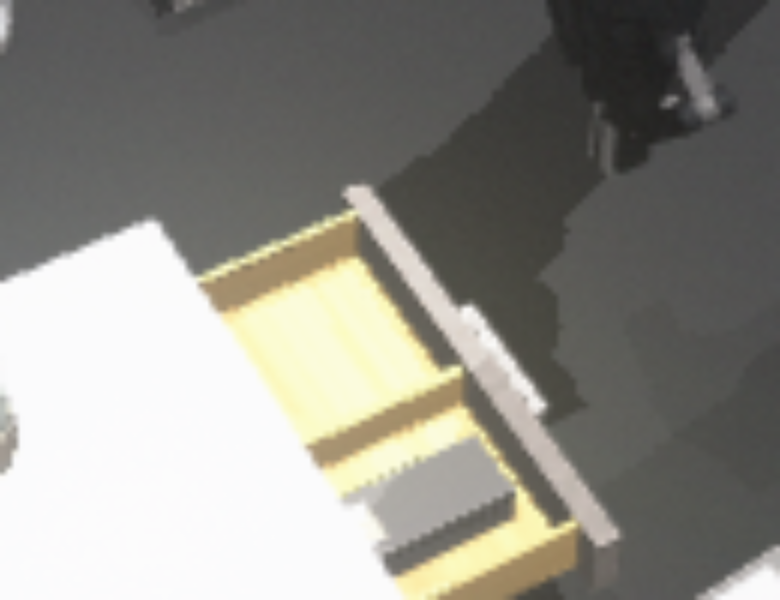

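The case lies flat in the left lane, its tail at (478,436)–(515,492), clear of the drawer front. Now I shut the drawer by the pull at (500,360).

>>> play_rows(plan=[{"claw": 0,"x": 0.1,"y": -0.04,"z": 0.2,"yaw": 0},{"claw": 0,"x": 0.12,"y": -0.04,"z": 0.6,"yaw": 0},{"claw": 0,"x": 0.12,"y": -0.04,"z": 0.93,"yaw": 0},{"claw": 0,"x": 0.12,"y": -0.04,"z": 0.93,"yaw": 0},{"claw": 0,"x": 0.12,"y": -0.04,"z": 0.93,"yaw": 0},{"claw": 0,"x": 0.22,"y": -0.04,"z": 0.93,"yaw": 0},{"claw": 0,"x": 0.3,"y": -0.04,"z": 0.93,"yaw": 0},{"claw": 0,"x": 0.38,"y": -0.04,"z": 0.93,"yaw": 0},{"claw": 0,"x": 0.46,"y": -0.04,"z": 0.93,"yaw": 0}])

```text
t: 19.15
ee_pos: [0.5269, 0.0609, 0.0843]
tool_rot: [1.0, 0.011, -0.002, 0.001]
contact_force: [-7.4, -0.6, 4.9]
gripper_width: 0.002
grasp_force: 3.3
```

```bash
python3 -c "
from h import *
st()"
```

```text
t 19.15 p [0.5269 0.0609 0.0843] F [-7.39 -0.61  4.87] M [-0.09  1.42 -0.05] w 0.002 gf 3.3
```

>>> play_rows(plan=[{"claw": 0,"x": 0.07,"y": 0,"z": 0,"yaw": 0},{"claw": 0,"x": 0.14,"y": 0,"z": 0,"yaw": 0},{"claw": 0,"x": 0.21,"y": 0,"z": 0,"yaw": 0},{"claw": 0,"x": 0.28,"y": 0,"z": 0,"yaw": 0},{"claw": 0,"x": 0.35,"y": 0,"z": 0,"yaw": 0},{"claw": 0,"x": 0.42,"y": 0,"z": 0,"yaw": 0},{"claw": 0,"x": 0.49,"y": 0,"z": 0,"yaw": 0},{"claw": 0,"x": 0.54,"y": 0,"z": 0,"yaw": 0},{"claw": 0,"x": 0.58,"y": 0,"z": 0,"yaw": 0},{"claw": 0,"x": 0.6,"y": 0,"z": 0,"yaw": 0}])

```text
t: 20.15
ee_pos: [0.5988, 0.0617, 0.0839]
tool_rot: [1.0, 0.011, -0.002, 0.001]
contact_force: [-5.9, -1.2, 4.7]
gripper_width: 0.0
grasp_force: 3.1
```

>>> play_rows(plan=[{"claw": 0,"x": 0.03,"y": 0,"z": 0,"yaw": 0},{"claw": 0,"x": 0.05,"y": 0,"z": 0,"yaw": 0},{"claw": 0,"x": 0.06,"y": 0,"z": 0,"yaw": 0},{"claw": 0,"x": 0.06,"y": 0,"z": 0,"yaw": 0}])

```text
t: 20.55
ee_pos: [0.6059, 0.0618, 0.0839]
tool_rot: [1.0, 0.011, -0.002, 0.001]
contact_force: [-5.6, -2.1, 4.3]
gripper_width: -0.001
grasp_force: 2.6
```

```bash
python3 -c "
from h import *
st()"
```

```text
t 20.55 p [0.6059 0.0618 0.0839] F [-5.61 -2.06  4.34] M [-0.34  1.05 -0.05] w -0.001 gf 2.6
```

>>> play_rows(plan=[{"claw": 0,"x": 0.02,"y": 0,"z": 0,"yaw": 0},{"claw": 0,"x": 0.04,"y": 0,"z": 0,"yaw": 0},{"claw": 0,"x": 0.05,"y": 0,"z": 0,"yaw": 0},{"claw": 0,"x": 0.05,"y": 0,"z": 0,"yaw": 0}])

```text
t: 20.95
ee_pos: [0.6119, 0.0619, 0.0839]
tool_rot: [1.0, 0.011, -0.002, 0.001]
contact_force: [-5.1, -2.0, 2.9]
gripper_width: -0.005
grasp_force: 2.6
```

>>> play_rows(plan=[{"claw": 0,"x": 0.02,"y": 0,"z": 0,"yaw": 0},{"claw": 0,"x": 0.03,"y": 0,"z": 0,"yaw": 0},{"claw": 0,"x": 0.03,"y": 0,"z": 0,"yaw": 0}])

```text
t: 21.25
ee_pos: [0.6133, 0.0619, 0.0838]
tool_rot: [1.0, 0.011, -0.004, 0.001]
contact_force: [-10.6, -0.9, 7.1]
gripper_width: -0.0
grasp_force: 5.0
```

```bash
python3 -c "
from h import *
st()"
```

```text
t 21.25 p [0.6133 0.0619 0.0838] F [-10.61  -0.93   7.12] M [-0.44  2.07 -0.11] w -0.0 gf 5.0
```

>>> play_rows(plan=[{"claw": 0,"x": 0.01,"y": 0,"z": 0,"yaw": 0},{"claw": 0,"x": 0.02,"y": 0,"z": 0,"yaw": 0},{"claw": 0,"x": 0.02,"y": 0,"z": 0,"yaw": 0}])

```text
t: 21.55
ee_pos: [0.6134, 0.0619, 0.0837]
tool_rot: [1.0, 0.011, -0.007, 0.002]
contact_force: [-15.1, -2.4, 11.5]
gripper_width: 0.001
grasp_force: 7.7
```

```bash
python3 -c "
from h import *
st()"
```

```text
t 21.55 p [0.6134 0.0619 0.0837] F [-15.07  -2.36  11.45] M [-0.49  3.12 -0.03] w 0.001 gf 7.7
```

The drawer is at its stop: force rising with no more travel. I back straight off, then rise and look.

>>> play_rows(plan=[{"claw": 0,"x": -0.1,"y": 0,"z": 0,"yaw": 0},{"claw": 0,"x": -0.3,"y": 0,"z": 0,"yaw": 0},{"claw": 0,"x": -0.6,"y": 0,"z": 0,"yaw": 0},{"claw": 0,"x": -0.9,"y": 0,"z": -0.2,"yaw": 0},{"claw": 0,"x": -1,"y": 0,"z": -0.6,"yaw": 0},{"claw": 0,"x": -1,"y": 0,"z": -0.9,"yaw": 0},{"claw": 0,"x": -1,"y": 0,"z": -0.9,"yaw": 0},{"claw": 0,"x": -1,"y": 0,"z": -0.9,"yaw": 0}])

```text
t: 22.35
ee_pos: [0.5006, 0.0605, 0.1933]
tool_rot: [1.0, 0.011, 0.002, 0.0]
contact_force: [-0.5, -0.5, -0.4]
gripper_width: 0.001
grasp_force: 0.0
```

```bash
python3 - <<'E'
from h import *
import pickle
st();f=grab_frame("scene");cv2.imwrite("pics/end.png",f["image"][120:360,100:400].repeat(2,0).repeat(2,1))
E
```

```text
t 22.35 p [0.5006 0.0605 0.1933] F [-0.55 -0.46 -0.4 ] M [ 0.03  0.07 -0.01] w 0.001 gf 0.0
```

View pics/end.png

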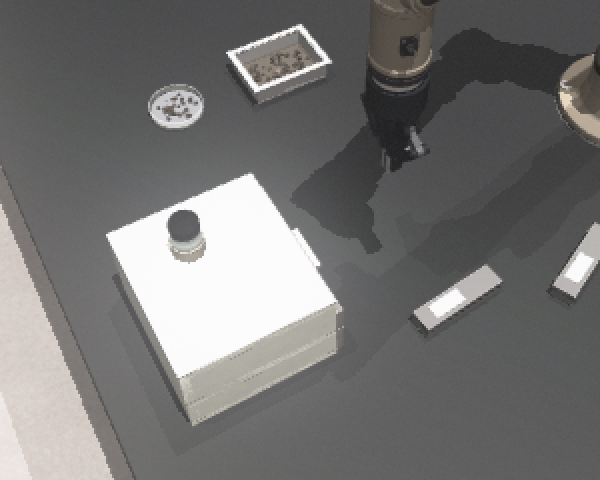

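The picture shows the drawer flush, with only the pull visible at (305,247). The jar (185,232), dish (176,106) and tray (279,63) have not moved, and the gripper is clear.

```bash
python3 -c "
from cell import *
print(hand_in())"
```

```text
the job is handed in; nothing more can be done
None
```

The slide case is lying flat in the left lane, which was the free one, the drawer is pushed shut to its stop, and the job is handed in; the foil tray, petri dish and jar were not touched.

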